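Reset the contact blade tension of an opened pressure switch

TASK

The contact blade of the opened pressure switch has gone slack. Press the pad at its free tip down to the lower stop to feel how stiff it is, tighten the paddle-headed tension screw until the tip takes 8 N just as it reaches the stop, and press it to the stop once more to prove the setting before you let go. Never put 20 N or more on the blade, and do not disturb the loose tools and fittings lying about.

Things in the scene. Friction and masses are not known exactly. Their poses are not given: they have to be found in the camera images.
- switch_base: opened pressure switch, bolted down: grey cast tray 196 x 86 mm (250 mm over its bolted ears), walls 22 mm high. Origin: centre of its underside, on the worktop. x runs along the contact blade from its clamped heel to its free tip, z up. On its centre line: tension screw at x = -54 mm, clamp edge -10, upper contact +50, tip pad and lower stop +80. A brass pipe connection juts out on its +y side
- tip_pad (a point): press here, straight down: centre of the top of the domed round metal pad, 15 mm wide, on the blade's free tip, 50 mm above the worktop (fixed point of the switch, axes as the switch's; the pad of a tight blade rests up to 2 mm lower). Within 1 mm the blade leaves its upper contact; then force grows by about 0.28 N per mm of travel down to the lower stop
- screw_grip (a point): centre of the tension screw's upright steel paddle head: 30 mm long (point x), 9 mm thick (point y; grip across this), 23 mm tall; centre 70 mm, top 82 mm, underside 59 mm above the worktop; collar of 17 mm diameter under it, top 55 mm. Clockwise from above tightens: each radian adds about 3.7 N to the tip's force at the stop. Needs 0.25 to 1.4 rad; takes about 0.25 N m and stays where it is left
- blade_carrier: rocking steel carrier with the spring blade clamped in it; origin at the clamp edge, 46 mm above the worktop, x along the blade. It carries the blade (15 mm wide, 90 mm from clamp edge to pad centre, 100 mm to its end). How slack the blade is differs every time (3 to 7.2 N at the stop) and cannot be seen. Its front tilts up by 0.14 rad per rad of the screw
- upper_contact: brass bracket at the blade's +y side whose arm reaches over the blade 30 mm short of the tip pad; arm top 60 mm above the worktop. The released blade rests up against its rivet. Origin at the origin of the switch
- lower_stop: brass post with a white rubber head under the tip pad; origin as the switch's. The blade meets it when the top of the pad is 41.5 mm (within 0.5 mm) above the worktop; the force at this landing is the one to set. Pressed further, the force climbs steeply, by several N per mm
- driver_flat: loose flat screwdriver, 174 mm long, lying on the robot's side of the switch
- feeler_gauge: loose closed feeler gauge set, 100 mm long, lying on the far side of the switch near its heel
- union_2: loose pipe union, 44 mm tall, standing beyond the tip end of the switch
- gland: loose cable gland, 45 mm tall, standing on the robot's side of the switch near the tip end
- pressure_sensor: loose pressure transmitter, 148 mm long, lying behind and to the left of the switch

How it is judged:
On the way, in this order (a step that is already met when the one before it is completed fails the run):
1. the slack blade's tip is pressed down onto the lower stop (contact force between blade_carrier and lower_stop above 0.3 N), for 0.1 s.
2. the tension is set: the freed blade bears on its upper contact as it does when the tip takes 8 N at the stop (contact force between blade_carrier and upper_contact between 8.8 and 11.4 N), for 0.3 s.
3. the tip is pressed onto the lower stop once more to prove the setting (contact force between blade_carrier and lower_stop above 0.3 N), for 0.1 s.
At the end, for the whole second after the job is handed in: the blade is free and at rest against its upper contact, and its tension is such that the tip takes 8 N, give or take 0.65 N, at the moment it reaches the lower stop (it then bears on the upper contact with 8.8 to 11.4 N) (all of step 2 and contact force between blade_carrier and lower_stop below 0.05 N); the robot touches nothing.
It fails at once if 20 N or more on the blade or its carrier (contact force between any of the fingers, the arm and blade_carrier above 20 N).
It fails at once if a loose tool or fitting disturbed by more than 15 mm (distance of any of driver_flat, feeler_gauge, union_2, gland, pressure_sensor from where it was at the start of the episode above 0.015 m).
It also fails if it takes over 64 s, if anything falls off the work surface, if the arm or the gripper's body presses on something with over 40 N, if the wrist force passes 120 N, or if a joint passes its speed limit or range.

ROBOT

A 7-joint arm with a two-finger parallel gripper is mounted at the origin on a cart in front of the work surface, level with it; the furniture and walls round the work are solid. World frame = base frame: x ahead of the robot, y to its left, z up, the work surface at z = 0. Lengths are in m, angles in rad, forces in N, time in s.
With the tool pointing down it reaches from about 0.425 to 0.925 m from the base axis. Payload 6.8 kg.
Tool frame: the origin (TCP) lies midway between the tips of the shut fingers; the grasp point (between the pads) lies env.pinch_z behind it (env.pinch_z is the distance from the TCP to the grasp point, in m); z points along the fingers, y is the line along which they close (so a half turn about z gives the same grasp; the last joint's range is limited). The gripper opens to 88 mm and grips with 3 to 60 N. Pads are 20 mm wide; open, the fingers measure 115 mm over their backs; the gripper's body (75 mm by 178 mm) begins 61 mm behind the grasp point.
Start: joints at [-1.422, 0.477, 0.022, 1.555, -0.011, 1.109, -0.083], TCP at [0.171, 0.653, 0.198] pointing down, gripper open.
Joint ranges: [-2.96, 2.96], [-0.34, 2.1], [-1.41, 1.46], [0.24, 2.44], [-1.37, 4.51], [0.17, 1.92], [-2.96, 2.96]. Speed limits (rad/s): [2.39, 2.39, 3.14, 3.14, 3.14, 3.14, 3.14].

INTERFACE

Orientations are given as a unit quaternion [w, x, y, z].
In Python, from station import env gives the robot as it stands. The module is installed in compiled form; this text tells all that it offers.
- The arm moves only by the tool step_arm, never from a script. Its argument "moves" is a list of rows, each an object with "jaw": the opening, from 0 (shut) to 1 (fully open); "linear": the shift along the tool's x, y, z in mm, a list of three; "yaw": the turn about the tool's z in rad. A call has 1 to 12 rows; each row is the pose to reach, as a shift and turn from the pose commanded when the call began, along the tool's axes at that moment; what a row does not reach only later rows make up. A row lasts 1/12 s, in which the tool goes at most 41.7 mm and 7.16 degrees, less where a joint would pass 70% of its speed; a pose out of reach is approached as far as the arm can. A call with a gripper value outside its range is refused whole. The fingers move at their own pace and stop on an object; "squeeze" is the grip in N (left out, the last holds). Time passes only in rows, so rows that repeat a pose let the fingers close. It gives the time, the measured TCP pose, the force, the opening and the grip force at its end, in the units of the state.
- env.read_state(): the state, without advancing time (a new reading comes with each control period).
- env.read_camera(name): name is "side" or "top"; returns a dict with "img" (400x640x3 uint8, red, green, blue), "vertical_fov" (degrees; the focal length in pixels is half the picture's height over the tangent of half this angle, whatever the lens; pixels are square), "cx", "cy" (the principal point, pixels), "rvec" (rotation vector, rad) and "tvec" (3), from world to camera coordinates, as OpenCV has them. Camera axes: x right, y down, z forward; pixel columns grow to the right and rows downward; lengths in m; the calibration is good to about 2 mm. A picture is of the moment at which its call begins. There is no depth.
- env.sign_off(): hands the job in; it is judged then, once.
The state is a dict: "time_s": time; "q": joint angles; "qd": joint speeds; "joint_torque": joint torques, N m; "position": TCP position; "tool_rot": TCP orientation; "ft_force": force on the tool from outside, world axes, zero at the start; "moment": the same for the moment, N m; "width": opening from 0.0 (shut) to 1.0 (fully open); "grasp_force": force on a finger pad.
Only numpy, scipy, OpenCV 4.12 (cv2) and the standard library are available. Lean on these libraries where they do the work, as an engineer would, in place of code of your own. Each camera call takes 0.05 s, during which the arm holds its last target. There are 200 camera calls.

## Working session

There is one attempt and no reset: what is moved stays moved. The work goes in short steps, Python scripts to look and compute and a tool call to move; the robot and the scene stay as the last step left them, time stands still between calls to the robot, and variables do not carry over. Pictures are saved under pics/ and viewed, at most 10 in all, crops included, and the job is handed in when it is done.

Besides the shell and the picture viewer there is one more tool, called after "Request:" by a JSON object that holds its "api" and its "payload", one argument or row to a line. step_arm: Moves the arm, as the interface text tells. Its arguments: {"type":"object","properties":{"moves":{"type":"array","items":{"type":"object","properties":{"jaw":{"type":"number"},"linear":{"type":"array","items":{"type":"number"}},"yaw":{"type":"number"}}}},"squeeze":{"type":"number"}},"required":["moves"]}

```bash
mkdir -p pics; cat > h.py <<'E'
import numpy as np, cv2
from station import env
def cam(n,save=None):
    c=env.read_camera(n)
    if save: cv2.imwrite('pics/'+save,c['img'][:,:,::-1])
    f=200/np.tan(np.radians(c['vertical_fov'])/2)
    c['K']=np.array([[f,0,c['cx']],[0,f,c['cy']],[0,0,1]]);c['R']=cv2.Rodrigues(np.array(c['rvec'],float))[0];c['t']=np.array(c['tvec'],float).ravel()
    c['img']=c['img'].copy()
    return c
def ray(c,u,v):
    d=c['R'].T@np.linalg.solve(c['K'],[u,v,1.]);return -c['R'].T@c['t'],d
def onz(c,u,v,z):
    o,d=ray(c,u,v);return o+d*(z-o[2])/d[2]
def proj(c,p):
    q=c['K']@(c['R']@np.array(p,float)+c['t']);return q[:2]/q[2]
def tri(c1,p1,c2,p2):
    o1,d1=ray(c1,*p1);o2,d2=ray(c2,*p2)
    s=np.linalg.lstsq(np.c_[d1,-d2],o2-o1,rcond=None)[0];a=o1+d1*s[0];b=o2+d2*s[1]
    return (a+b)/2,np.linalg.norm(a-b)
E
python3 - <<'E'
from h import *
for n in('top','side'):
    c=cam(n,n+'0.png');np.set_printoptions(precision=4,suppress=True)
    print(n,c['K'][0,0],-c['R'].T@c['t'],c['R'].round(3).tolist(),{k:v for k,v in c.items() if k in('cx','cy')})
s=env.read_state();print(s);print(env.pinch_z)
E
```

```text
top 422.7157628722168 [0.4814 0.0239 0.9053] [[-0.021, -0.999, 0.039], [-0.997, 0.017, -0.078], [0.078, -0.041, -0.996]] {'cx': 313.7880720432725, 'cy': 202.2801394373025}
side 479.36315564002643 [ 0.3858 -0.9114  0.6999] [[0.978, -0.209, -0.013], [-0.124, -0.525, -0.842], [0.169, 0.825, -0.539]] {'cx': 322.27722861652506, 'cy': 203.1311972884585}
{'time_s': 0.1, 'q': array([-1.4221,  0.4777,  0.0224,  1.5563, -0.0115,  1.1093, -0.0831]), 'qd': array([ 0.0001, -0.0014,  0.001 , -0.0024,  0.0004,  0.001 , -0.0007]), 'joint_torque': array([  0.004 , -58.4084,   1.5399, -27.3313,  -0.0543,   0.0132,
         0.0001]), 'position': array([0.1713, 0.6523, 0.1968]), 'tool_rot': array([-0.    ,  0.128 ,  0.9918, -0.0008]), 'ft_force': array([-0.5737, -0.8938, -0.3734]), 'moment': array([ 0.0337,  0.0083, -0.003 ]), 'grasp_force': 0.0, 'width': 0.9982784954209468}
0.0187
```

View pics/top0.png

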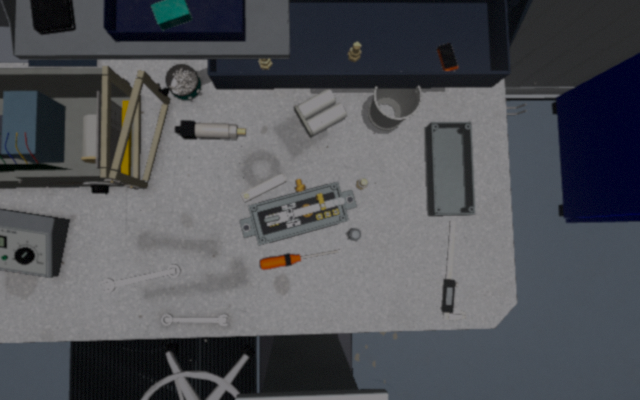

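View pics/side0.png

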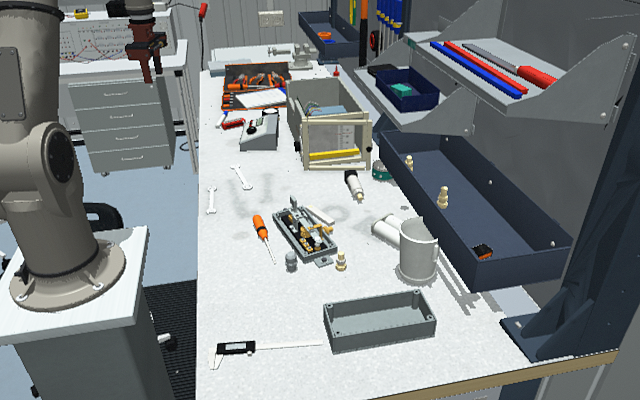

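The top view shows the switch at about (298,213), with its heel ear at (249,227) and its tip ear at (350,199). The driver is at (280,261), the gland at (354,234), the union at (362,183) and the feeler at (265,188). The side view shows the switch at about (305,235). I'll zoom in on both.

```bash
python3 - <<'E'
import cv2
a=cv2.imread('pics/top0.png')[165:280,230:380];cv2.imwrite('pics/c1.png',cv2.resize(a,None,fx=5,fy=5,interpolation=cv2.INTER_CUBIC))
a=cv2.imread('pics/side0.png')[185:275,240:370];cv2.imwrite('pics/c2.png',cv2.resize(a,None,fx=6,fy=6,interpolation=cv2.INTER_CUBIC))
E
```

```text
(no output)
```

View pics/c1.png

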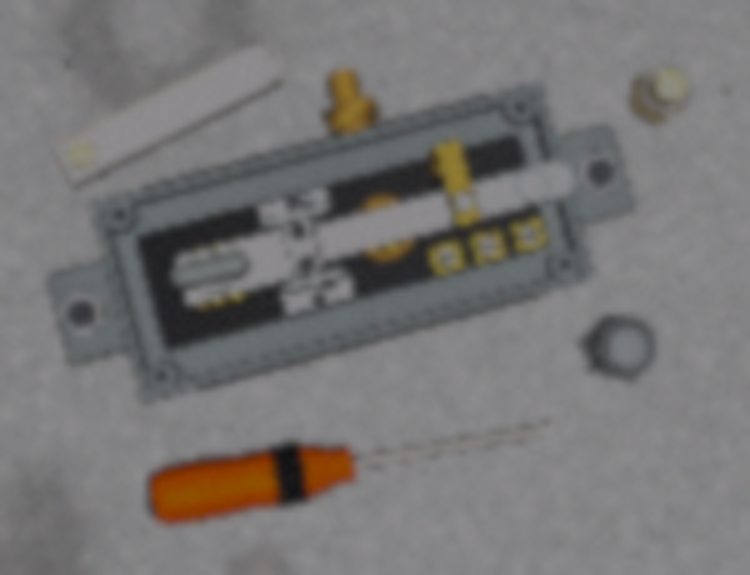

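View pics/c2.png

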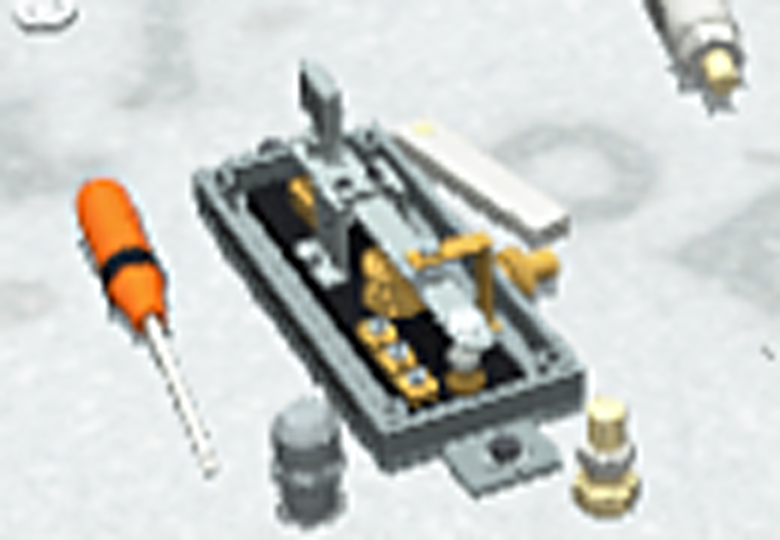

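The top crop shows the ear holes at crop (82,314) and (600,172), the paddle at (212,269) and the pad near (545,183). The side crop shows the pad at about (467,322) and the paddle at (322,105). Next I'll turn these into a frame.

```bash
cat > m.py <<'E'
from h import *
np.set_printoptions(precision=4,suppress=True)
T=cam('top');S=cam('side')
tp=lambda x,y:(230+(x-2)/5,165+(y-2)/5)
sp=lambda x,y:(240+(x-2.5)/6,185+(y-2.5)/6)
e1=onz(T,*tp(82,314),.006);e2=onz(T,*tp(600,172),.006)
d=(e2-e1)[:2];yaw=np.arctan2(d[1],d[0]);o=(e1+e2)[:2]/2
print('ears',e1,e2,np.linalg.norm(d),'yaw',yaw,'o',o)
cs=[onz(T,*tp(*p),.022)[:2] for p in((95,202),(540,85),(592,275),(143,402))]
print('corners mean',np.mean(cs,0),'sides',[np.linalg.norm(cs[i]-cs[i-1]) for i in range(4)],
 [np.arctan2(*(b-a)[::-1]) for a,b in((cs[0],cs[1]),(cs[3],cs[2]))])
o2=np.mean(cs,0);ex=np.array([np.cos(yaw),np.sin(yaw)]);ey=np.array([-ex[1],ex[0]])
for nm,x,a,b,z in(('pad',.08,(545,183),(467,318),.05),('screw',-.054,(212,269),(322,105),.07)):
    print(nm,'frame',o+ex*x,o2+ex*x,'top ray',onz(T,*tp(*a),.082 if nm=='screw' else z),'side ray',onz(S,*sp(*b),z),'tri',tri(T,tp(*a),S,sp(*b)))
E
python3 m.py
```

```text
ears [0.5007 0.1314 0.006 ] [ 0.5571 -0.09    0.006 ] 0.2284416115737904 yaw -1.321253964287329 o [0.5289 0.0207]
corners mean [0.529  0.0204] sides [np.float64(0.08553392342910848), np.float64(0.1928541184576555), np.float64(0.08299734943867357), np.float64(0.19433183866722928)] [np.float64(-1.3289093926099973), np.float64(-1.3159214306517983)]
pad frame [ 0.5487 -0.0568] [ 0.5487 -0.0572] top ray [ 0.5493 -0.0618  0.05  ] side ray [ 0.5483 -0.0561  0.05  ] tri (array([ 0.5482, -0.0613,  0.0539]), np.float64(0.0017410831959858738))
screw frame [0.5156 0.073 ] [0.5157 0.0727] top ray [0.5155 0.072  0.082 ] side ray [0.5146 0.0729 0.07  ] tri (array([0.5153, 0.0727, 0.0701]), np.float64(0.0014166492627834112))
```

Request:
{"api": "step_arm", "payload": {
  "moves": [
    {"jaw": 0, "linear": [-545, -590, 0], "yaw": 1.065},
    {"jaw": 0, "linear": [-545, -590, 0], "yaw": 1.065},
    {"jaw": 0, "linear": [-545, -590, 0], "yaw": 1.065},
    {"jaw": 0, "linear": [-545, -590, 0], "yaw": 1.065},
    {"jaw": 0, "linear": [-545, -590, 0], "yaw": 1.065},
    {"jaw": 0, "linear": [-545, -590, 0], "yaw": 1.065},
    {"jaw": 0, "linear": [-545, -590, 0], "yaw": 1.065},
    {"jaw": 0, "linear": [-545, -590, 0], "yaw": 1.065},
    {"jaw": 0, "linear": [-545, -590, 0], "yaw": 1.065},
    {"jaw": 0, "linear": [-545, -590, 0], "yaw": 1.065},
    {"jaw": 0, "linear": [-545, -590, 0], "yaw": 1.065},
    {"jaw": 0, "linear": [-545, -590, 0], "yaw": 1.065}
  ]
}}

```text
time_s: 1.2
position: [0.4067, 0.2096, 0.1978]
tool_rot: [-0.0, 0.614, 0.79, 0.0]
ft_force: [1.4, -0.8, -0.3]
width: 0.128
grasp_force: 0.0
```

```bash
cat > go.py <<'E'
# usage: go.py x y z yawangle(tool y, world): remaining shift in tool axes
import sys
from h import *
from scipy.spatial.transform import Rotation as Ro
np.set_printoptions(precision=4,suppress=True)
s=env.read_state();q=s['tool_rot'];R=Ro.from_quat([q[1],q[2],q[3],q[0]]).as_matrix()
x=np.array([float(a) for a in sys.argv[1:4]]);a=np.arctan2(R[1,1],R[0,1])
print('pos',s['position'],'ang',a,'q',s['q'],'w',s['width'],'F',s['ft_force'],'tz',R[:,2])
print('lin mm',R.T@(x-s['position'])*1000,'yaw',a-float(sys.argv[4]),'t',s['time_s'])
E
python3 go.py .5485 -.057 .1 .249
```

```text
pos [0.4067 0.2096 0.1978] ang 0.24926162244265837 q [-1.0161  0.1092  0.4405  2.0773 -0.0571  0.9656 -0.2961] w 0.12841543651280118 F [ 1.3854 -0.8329 -0.2759] tz [ 0.0002  0.0007 -1.    ]
lin mm [-293.3857   71.5763   97.6943] yaw 0.0002616224426583713 t 1.2
```

Request:
{"api": "step_arm", "payload": {
  "moves": [
    {"jaw": 0, "linear": [-290, 70, 40]},
    {"jaw": 0, "linear": [-290, 70, 40]},
    {"jaw": 0, "linear": [-290, 70, 40]},
    {"jaw": 0, "linear": [-290, 70, 40]},
    {"jaw": 0, "linear": [-290, 70, 40]},
    {"jaw": 0, "linear": [-290, 70, 40]},
    {"jaw": 0, "linear": [-290, 70, 40]},
    {"jaw": 0, "linear": [-290, 70, 90]},
    {"jaw": 0, "linear": [-290, 70, 90]},
    {"jaw": 0, "linear": [-290, 70, 90]},
    {"jaw": 0, "linear": [-290, 70, 90]}
  ]
}}

```text
invalid input
```

```bash
python3 go.py .5485 -.057 .06 .249
```

```text
pos [0.4067 0.2096 0.1978] ang 0.24926162244265837 q [-1.0161  0.1092  0.4405  2.0773 -0.0571  0.9656 -0.2961] w 0.12841543651280118 F [ 1.3854 -0.8329 -0.2759] tz [ 0.0002  0.0007 -1.    ]
lin mm [-293.4102   71.5604  137.6943] yaw 0.0002616224426583713 t 1.2
```

Every row needs a yaw value.

Request:
{"api": "step_arm", "payload": {
  "moves": [
    {"jaw": 0, "linear": [-290, 70, 40], "yaw": 0},
    {"jaw": 0, "linear": [-290, 70, 40], "yaw": 0},
    {"jaw": 0, "linear": [-290, 70, 40], "yaw": 0},
    {"jaw": 0, "linear": [-290, 70, 40], "yaw": 0},
    {"jaw": 0, "linear": [-290, 70, 40], "yaw": 0},
    {"jaw": 0, "linear": [-290, 70, 40], "yaw": 0},
    {"jaw": 0, "linear": [-290, 70, 40], "yaw": 0},
    {"jaw": 0, "linear": [-290, 70, 90], "yaw": 0},
    {"jaw": 0, "linear": [-290, 70, 90], "yaw": 0},
    {"jaw": 0, "linear": [-290, 70, 90], "yaw": 0},
    {"jaw": 0, "linear": [-290, 70, 90], "yaw": 0},
    {"jaw": 0, "linear": [-290, 70, 90], "yaw": 0}
  ]
}}

```text
time_s: 2.2
position: [0.546, -0.0509, 0.1088]
tool_rot: [0.0, 0.613, 0.79, 0.001]
ft_force: [-0.6, -0.9, -0.2]
width: 0.009
grasp_force: 0.0
```

```bash
python3 go.py .5485 -.057 .06 .249
```

```text
pos [ 0.546  -0.0509  0.1088] ang 0.25096980162563104 q [-0.4626  0.4201  0.5629  1.9738 -0.3011  0.8285  0.5179] w 0.008956710893893941 F [-0.5947 -0.9022 -0.2282] tz [ 0.0011  0.0009 -1.    ]
lin mm [-6.5876  0.8043 48.8124] yaw 0.0019698016256310402 t 2.2
```

Request:
{"api": "step_arm", "payload": {
  "moves": [
    {"jaw": 0, "linear": [-6.5, 1, 25], "yaw": 0.002},
    {"jaw": 0, "linear": [-6.5, 1, 51], "yaw": 0.002},
    {"jaw": 0, "linear": [-6.5, 1, 51], "yaw": 0.002},
    {"jaw": 0, "linear": [-6.5, 1, 51], "yaw": 0.002},
    {"jaw": 0, "linear": [-6.5, 1, 51], "yaw": 0.002},
    {"jaw": 0, "linear": [-6.5, 1, 51], "yaw": 0.002}
  ]
}}

```text
time_s: 2.7
position: [0.5495, -0.0579, 0.0586]
tool_rot: [0.001, 0.614, 0.789, 0.001]
ft_force: [0.5, -0.5, 0.3]
width: 0.009
grasp_force: 0.0
```

```bash
cat > f.py <<'E'
from h import *
import sys
n=int(sys.argv[1]);L=[]
for i in range(n):
    env.read_camera('side');s=env.read_state();L.append([s['position'][2]*1000,*s['ft_force']])
L=np.array(L);print('z F',L.mean(0).round(3),'sd',L.std(0).round(3),'pos',s['position'].round(4),'t',s['time_s'])
E
python3 f.py 8
python3 - <<'E'
from h import *
T=cam('top','t2.png');S=cam('side','s2.png')
for c,n in((T,'a'),(S,'b')):
    u,v=proj(c,(.5485,-.057,.05)).astype(int);print(n,proj(c,(.5485,-.057,.05)))
    cv2.imwrite(f'pics/z{n}.png',cv2.resize(c['img'][v-35:v+35,u-45:u+45,::-1],None,fx=6,fy=6,interpolation=cv2.INTER_CUBIC))
a=cv2.imread('pics/za.png');b=cv2.imread('pics/zb.png');
cv2.imwrite('pics/zab.png',cv2.resize(np.hstack([a,b]),(800,311)))
E
```

```text
z F [57.516  0.28  -0.156 -0.413] sd [0.537 0.213 0.373 0.403] pos [ 0.5482 -0.0584  0.0568] t 3.1
a [336.26400931 201.64747384]
b [317.60186381 237.79574816]
```

View pics/zab.png

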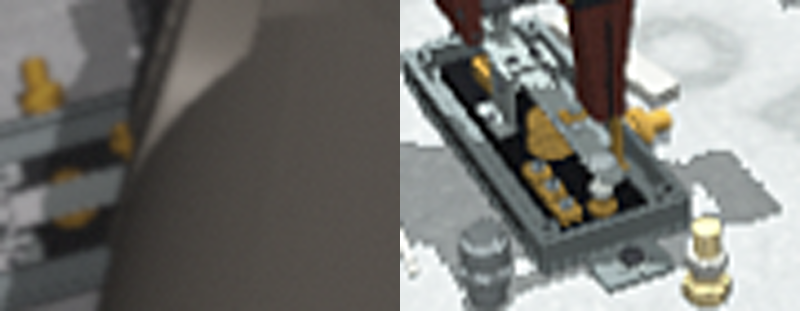

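The finger's red part ends about 9 px above where the TCP should project (right half, about (605,115) against (600,155)). I'll compare against the earlier picture before pressing.

```bash
python3 - <<'E'
from h import *
a=cv2.imread('pics/side0.png')[205:255,290:345];b=cv2.imread('pics/s2.png')[205:255,290:345]
S=cam('side');s=env.read_state();p=s['position'];print(p,proj(S,p))
o=[]
for im,k in((a,0),(b,1)):
    im=cv2.resize(im,None,fx=7,fy=7,interpolation=cv2.INTER_NEAREST)
    if k:
        for z in(0,.02,.04):
            u,v=proj(S,p+[0,0,z]);cv2.circle(im,(int((u-290+.5)*7),int((v-205+.5)*7)),3,(0,0,255),-1)
    o.append(im)
cv2.imwrite('pics/cmp.png',np.hstack(o))
E
```

```text
[ 0.54810431 -0.05840554  0.05659444] [317.50001766 235.83076977]
```

View pics/cmp.png

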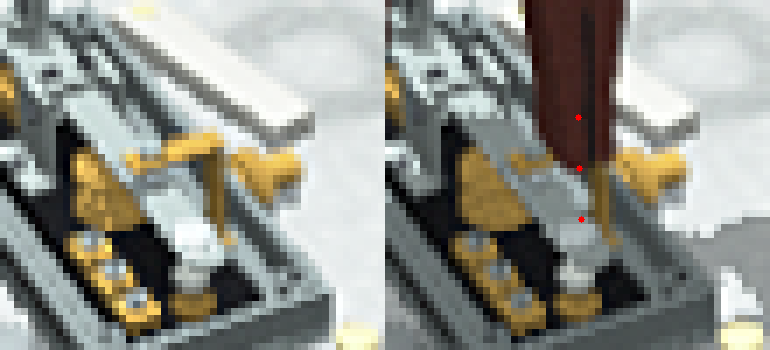

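Left is before, right is now. The finger's lower edge is at about row 229, but the TCP projects to row 236. I'll check the same offset in the start picture.

```bash
python3 - <<'E'
from h import *
S=cam('side');p=np.array([.1713,.6523,.1968]);d=np.array([.254,.967,0])
im=cv2.imread('pics/side0.png')
b=cv2.resize(im[25:95,110:190],None,fx=6,fy=6,interpolation=cv2.INTER_NEAREST)
for k,off in enumerate((0,.05,-.05)):
    for z in(0,.0187,.08):
        u,v=proj(S,p+off*d+[0,0,z]);cv2.circle(b,(int((u-109.5)*6),int((v-24.5)*6)),3,((0,0,255),(0,255,0),(255,0,0))[k],-1)
cv2.imwrite('pics/st.png',b)
E
```

```text
(no output)
```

View pics/st.png

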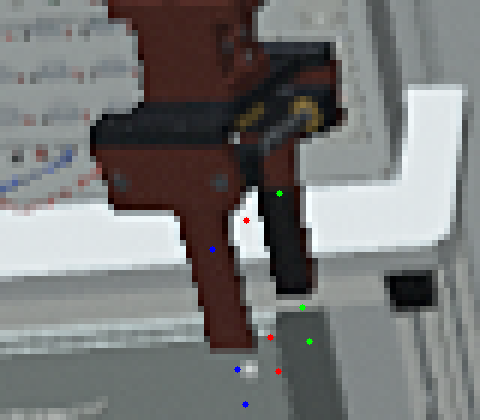

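The offset is along the tool axis: the visible tips end about 20 mm behind the TCP. Pressing will show where contact actually happens, so I'll go down carefully while watching the force.

Request:
{"api": "step_arm", "payload": {
  "moves": [
    {"jaw": 0, "linear": [0, 0, 3], "yaw": 0},
    {"jaw": 0, "linear": [0, 0, 5], "yaw": 0},
    {"jaw": 0, "linear": [0, 0, 5], "yaw": 0},
    {"jaw": 0, "linear": [0, 0, 5], "yaw": 0}
  ]
}}

```text
time_s: 3.63
position: [0.548, -0.0584, 0.0514]
tool_rot: [-0.0, 0.615, 0.789, -0.0]
ft_force: [0.7, 0.3, 0.4]
width: 0.003
grasp_force: 0.0
```

```bash
python3 f.py 3
```

```text
z F [5.1574e+01 3.2000e-02 1.7600e-01 8.0000e-03] sd [0.063 0.334 0.396 0.421] pos [ 0.5482 -0.0584  0.0516] t 3.7833
```

Request:
{"api": "step_arm", "payload": {
  "moves": [
    {"jaw": 0, "linear": [0, 0, 1], "yaw": 0},
    {"jaw": 0, "linear": [0, 0, 2], "yaw": 0},
    {"jaw": 0, "linear": [0, 0, 3], "yaw": 0},
    {"jaw": 0, "linear": [0, 0, 3], "yaw": 0}
  ]
}}

```text
time_s: 4.12
position: [0.548, -0.0583, 0.0484]
tool_rot: [-0.0, 0.615, 0.789, -0.0]
ft_force: [-0.7, 0.5, -1.6]
width: 0.006
grasp_force: 0.0
```

```bash
python3 f.py 3
```

```text
z F [48.581  0.368  0.066  0.142] sd [0.049 0.235 0.205 0.33 ] pos [ 0.5482 -0.0584  0.0486] t 4.2667
```

Request:
{"api": "step_arm", "payload": {
  "moves": [
    {"jaw": 0, "linear": [0, 0, 2], "yaw": 0},
    {"jaw": 0, "linear": [0, 0, 4], "yaw": 0},
    {"jaw": 0, "linear": [0, 0, 4], "yaw": 0}
  ]
}}

```text
time_s: 4.52
position: [0.5479, -0.0583, 0.0442]
tool_rot: [-0.0, 0.615, 0.789, -0.0]
ft_force: [0.3, -0.5, -0.3]
width: 0.008
grasp_force: 0.0
```

Request:
{"api": "step_arm", "payload": {
  "moves": [
    {"jaw": 0, "linear": [0, 0, 2], "yaw": 0},
    {"jaw": 0, "linear": [0, 0, 4], "yaw": 0},
    {"jaw": 0, "linear": [0, 0, 4], "yaw": 0}
  ]
}}

```text
time_s: 4.77
position: [0.5479, -0.0583, 0.0402]
tool_rot: [-0.0, 0.615, 0.789, -0.0]
ft_force: [-0.2, -1.0, -0.4]
width: 0.004
grasp_force: 0.0
```

Request:
{"api": "step_arm", "payload": {
  "moves": [
    {"jaw": 0, "linear": [0, 0, 2], "yaw": 0},
    {"jaw": 0, "linear": [0, 0, 4], "yaw": 0},
    {"jaw": 0, "linear": [0, 0, 4], "yaw": 0}
  ]
}}

```text
time_s: 5.02
position: [0.5479, -0.0584, 0.0362]
tool_rot: [-0.0, 0.615, 0.789, -0.0]
ft_force: [-0.1, 0.1, 0.3]
width: 0.0
grasp_force: 0.0
```

Request:
{"api": "step_arm", "payload": {
  "moves": [
    {"jaw": 0, "linear": [0, 0, 1.5], "yaw": 0},
    {"jaw": 0, "linear": [0, 0, 3], "yaw": 0},
    {"jaw": 0, "linear": [0, 0, 3], "yaw": 0}
  ]
}}

```text
time_s: 5.27
position: [0.548, -0.0584, 0.0334]
tool_rot: [-0.0, 0.615, 0.789, -0.0]
ft_force: [-0.4, 0.4, -0.1]
width: 0.006
grasp_force: 0.0
```

Request:
{"api": "step_arm", "payload": {
  "moves": [
    {"jaw": 0, "linear": [0, 0, 1], "yaw": 0},
    {"jaw": 0, "linear": [0, 0, 2], "yaw": 0},
    {"jaw": 0, "linear": [0, 0, 2], "yaw": 0}
  ]
}}

```text
time_s: 5.52
position: [0.5481, -0.0584, 0.0315]
tool_rot: [-0.0, 0.615, 0.789, -0.0]
ft_force: [-0.6, -0.1, -0.4]
width: 0.007
grasp_force: 0.0
```

```bash
python3 f.py 3; cat > v.py <<'E'
from h import *
import sys
S=cam('side',sys.argv[1]);s=env.read_state();p=s['position'];im=S['img'][205:255,290:345,::-1]
cv2.imwrite('pics/v_'+sys.argv[1],cv2.resize(im,None,fx=8,fy=8,interpolation=cv2.INTER_NEAREST));print(proj(S,p),proj(S,p+[0,0,.0187]))
E
python3 v.py s3.png
```

```text
z F [31.616  0.128 -0.497 -0.125] sd [0.036 0.336 0.06  0.235] pos [ 0.5482 -0.0584  0.0317] t 5.6667
[317.74170394 244.64009604] [317.5875985  238.04834909]
```

View pics/v_s3.png

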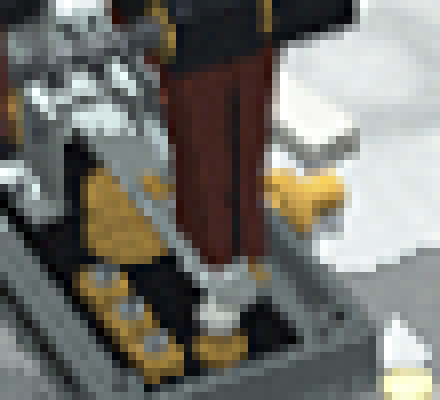

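The finger tips now sit right at the pad (crop row 262, about 237.8), matching TCP + 19 mm. From here I'll use fine steps.

Request:
{"api": "step_arm", "payload": {
  "moves": [
    {"jaw": 0, "linear": [0, 0, 1], "yaw": 0},
    {"jaw": 0, "linear": [0, 0, 1], "yaw": 0},
    {"jaw": 0, "linear": [0, 0, 1], "yaw": 0}
  ]
}}

```text
time_s: 5.97
position: [0.5481, -0.0584, 0.0306]
tool_rot: [-0.0, 0.615, 0.789, -0.0]
ft_force: [0.6, 0.7, -0.5]
width: 0.007
grasp_force: 0.0
```

Request:
{"api": "step_arm", "payload": {
  "moves": [
    {"jaw": 0, "linear": [0, 0, 1], "yaw": 0},
    {"jaw": 0, "linear": [0, 0, 1], "yaw": 0},
    {"jaw": 0, "linear": [0, 0, 1], "yaw": 0}
  ]
}}

```text
time_s: 6.22
position: [0.5481, -0.0584, 0.0296]
tool_rot: [-0.0, 0.615, 0.789, -0.0]
ft_force: [0.3, -0.2, 0.8]
width: 0.004
grasp_force: 0.0
```

Request:
{"api": "step_arm", "payload": {
  "moves": [
    {"jaw": 0, "linear": [0, 0, 1], "yaw": 0},
    {"jaw": 0, "linear": [0, 0, 1], "yaw": 0},
    {"jaw": 0, "linear": [0, 0, 1], "yaw": 0}
  ]
}}

```text
time_s: 6.47
position: [0.5481, -0.0584, 0.0286]
tool_rot: [-0.0, 0.615, 0.789, -0.0]
ft_force: [1.4, 0.0, 0.3]
width: 0.006
grasp_force: 0.0
```

```bash
python3 f.py 3
```

```text
z F [28.636  0.323  0.321  0.046] sd [0.016 0.454 0.126 0.337] pos [ 0.5481 -0.0584  0.0286] t 6.6167
```

Request:
{"api": "step_arm", "payload": {
  "moves": [
    {"jaw": 0, "linear": [0, 0, 1], "yaw": 0},
    {"jaw": 0, "linear": [0, 0, 1], "yaw": 0},
    {"jaw": 0, "linear": [0, 0, 1], "yaw": 0}
  ]
}}

```text
time_s: 6.87
position: [0.5481, -0.0584, 0.0276]
tool_rot: [-0.0, 0.615, 0.789, -0.0]
ft_force: [-0.8, 1.1, -0.8]
width: 0.007
grasp_force: 0.0
```

Request:
{"api": "step_arm", "payload": {
  "moves": [
    {"jaw": 0, "linear": [0, 0, 1], "yaw": 0},
    {"jaw": 0, "linear": [0, 0, 1], "yaw": 0},
    {"jaw": 0, "linear": [0, 0, 1], "yaw": 0}
  ]
}}

```text
time_s: 7.12
position: [0.5481, -0.0584, 0.0266]
tool_rot: [-0.0, 0.615, 0.789, -0.0]
ft_force: [0.2, 0.7, -0.3]
width: 0.007
grasp_force: 0.0
```

Request:
{"api": "step_arm", "payload": {
  "moves": [
    {"jaw": 0, "linear": [0, 0, 1], "yaw": 0},
    {"jaw": 0, "linear": [0, 0, 1], "yaw": 0},
    {"jaw": 0, "linear": [0, 0, 1], "yaw": 0}
  ]
}}

```text
time_s: 7.37
position: [0.5481, -0.0584, 0.0256]
tool_rot: [-0.0, 0.615, 0.789, -0.0]
ft_force: [0.2, -0.4, 0.1]
width: 0.003
grasp_force: 0.0
```

Request:
{"api": "step_arm", "payload": {
  "moves": [
    {"jaw": 0, "linear": [0, 0, 1], "yaw": 0},
    {"jaw": 0, "linear": [0, 0, 1], "yaw": 0},
    {"jaw": 0, "linear": [0, 0, 1], "yaw": 0}
  ]
}}

```text
time_s: 7.62
position: [0.5483, -0.0584, 0.0247]
tool_rot: [0.0, 0.615, 0.789, 0.0]
ft_force: [-0.7, -0.4, 1.8]
width: 0.003
grasp_force: 0.8
```

```bash
python3 f.py 3
```

```text
z F [24.737 -0.267 -0.489  2.101] sd [0.008 0.277 0.626 0.799] pos [ 0.5483 -0.0584  0.0247] t 7.7667
```

Request:
{"api": "step_arm", "payload": {
  "moves": [
    {"jaw": 0, "linear": [0, 0, 1], "yaw": 0},
    {"jaw": 0, "linear": [0, 0, 2], "yaw": 0},
    {"jaw": 0, "linear": [0, 0, 2], "yaw": 0}
  ]
}}

```text
time_s: 8.02
position: [0.5482, -0.0585, 0.0226]
tool_rot: [0.0, 0.615, 0.789, 0.0]
ft_force: [0.0, -0.1, 2.7]
width: 0.004
grasp_force: 1.4
```

```bash
python3 f.py 6
```

```text
z F [22.688 -0.11   0.076  2.891] sd [0.028 0.35  0.248 0.238] pos [ 0.5482 -0.0584  0.0227] t 8.3167
```

Request:
{"api": "step_arm", "payload": {
  "moves": [
    {"jaw": 0, "linear": [0, 0, 1], "yaw": 0},
    {"jaw": 0, "linear": [0, 0, 2], "yaw": 0},
    {"jaw": 0, "linear": [0, 0, 3], "yaw": 0},
    {"jaw": 0, "linear": [0, 0, 3], "yaw": 0}
  ]
}}

```text
time_s: 8.65
position: [0.5482, -0.0585, 0.0195]
tool_rot: [0.0, 0.615, 0.789, -0.0]
ft_force: [0.2, -0.9, 3.3]
width: 0.007
grasp_force: 1.8
```

```bash
python3 f.py 8
```

```text
z F [19.678  0.152 -0.717  3.65 ] sd [0.039 0.396 0.411 0.622] pos [ 0.5482 -0.0584  0.0197] t 9.05
```

Request:
{"api": "step_arm", "payload": {
  "moves": [
    {"jaw": 0, "linear": [0, 0, 1], "yaw": 0},
    {"jaw": 0, "linear": [0, 0, 1], "yaw": 0},
    {"jaw": 0, "linear": [0, 0, 1], "yaw": 0}
  ]
}}

```text
time_s: 9.3
position: [0.5482, -0.0584, 0.0186]
tool_rot: [0.0, 0.615, 0.789, 0.0]
ft_force: [0.5, -0.3, 3.9]
width: 0.009
grasp_force: 1.9
```

```bash
python3 f.py 6
```

```text
z F [18.66   0.035 -0.887  3.716] sd [0.017 0.482 0.538 0.408] pos [ 0.5482 -0.0584  0.0187] t 9.6
```

Request:
{"api": "step_arm", "payload": {
  "moves": [
    {"jaw": 0, "linear": [0, 0, 1], "yaw": 0},
    {"jaw": 0, "linear": [0, 0, 1], "yaw": 0},
    {"jaw": 0, "linear": [0, 0, 1], "yaw": 0}
  ]
}}

```text
time_s: 9.85
position: [0.5482, -0.0584, 0.0176]
tool_rot: [0.0, 0.615, 0.789, 0.0]
ft_force: [-0.3, -0.2, 4.7]
width: 0.001
grasp_force: 2.1
```

```bash
python3 f.py 8
```

```text
z F [17.654  0.485 -0.778  3.933] sd [0.014 0.251 0.403 0.089] pos [ 0.5482 -0.0584  0.0177] t 10.25
```

Request:
{"api": "step_arm", "payload": {
  "moves": [
    {"jaw": 0, "linear": [0, 0, 0.5], "yaw": 0},
    {"jaw": 0, "linear": [0, 0, 0.5], "yaw": 0}
  ]
}}

```text
time_s: 10.42
position: [0.5482, -0.0584, 0.0171]
tool_rot: [-0.0, 0.615, 0.789, -0.0]
ft_force: [-0.3, -0.7, 4.8]
width: 0.003
grasp_force: 2.2
```

```bash
python3 f.py 6
```

```text
z F [17.141 -0.035 -0.71   3.977] sd [0.014 0.379 0.525 0.567] pos [ 0.5482 -0.0583  0.0172] t 10.7167
```

Request:
{"api": "step_arm", "payload": {
  "moves": [
    {"jaw": 0, "linear": [0, 0, 0.5], "yaw": 0},
    {"jaw": 0, "linear": [0, 0, 0.5], "yaw": 0}
  ]
}}

```text
time_s: 10.88
position: [0.5482, -0.0584, 0.0166]
tool_rot: [0.0, 0.615, 0.789, 0.0]
ft_force: [0.5, -0.4, 4.2]
width: 0.005
grasp_force: 2.3
```

```bash
python3 f.py 6
```

```text
z F [16.644  0.427 -0.716  4.924] sd [0.01  0.391 0.566 0.529] pos [ 0.5482 -0.0584  0.0166] t 11.1833
```

Request:
{"api": "step_arm", "payload": {
  "moves": [
    {"jaw": 0, "linear": [0, 0, 0.5], "yaw": 0},
    {"jaw": 0, "linear": [0, 0, 0.5], "yaw": 0}
  ]
}}

```text
time_s: 11.35
position: [0.5483, -0.0584, 0.0163]
tool_rot: [-0.0, 0.615, 0.789, 0.0]
ft_force: [-1.1, -0.1, 7.2]
width: 0.001
grasp_force: 3.5
```

```bash
sed -i "s/\*s\['ft_force'\]\]/*s['ft_force'],s['grasp_force']]/" f.py; python3 f.py 6
```

```text
z F [16.317  0.15  -0.536  6.492  3.329] sd [0.012 0.416 0.46  0.502 0.018] pos [ 0.5482 -0.0583  0.0163] t 11.65
```

Request:
{"api": "step_arm", "payload": {
  "moves": [
    {"jaw": 0, "linear": [0, 0, 0.5], "yaw": 0},
    {"jaw": 0, "linear": [0, 0, 0.5], "yaw": 0}
  ]
}}

```text
time_s: 11.82
position: [0.5483, -0.0584, 0.016]
tool_rot: [-0.0, 0.615, 0.789, 0.0]
ft_force: [-1.4, -0.5, 9.4]
width: 0.008
grasp_force: 4.8
```

```bash
 python3 f.py 6
```

```text
z F [16.056 -1.442 -0.049  9.293  4.71 ] sd [0.011 0.565 0.499 0.165 0.019] pos [ 0.5483 -0.0584  0.016 ] t 12.1167
```

Landing is at TCP z ≈ 16.6 (pad 41.5, so the tips are 25 mm above the TCP), with F ≈ 4.6 N. That calls for about 0.92 rad of tightening. I'll lift, move over the screw, and check the paddle angle.

Request:
{"api": "step_arm", "payload": {
  "moves": [
    {"jaw": 0, "linear": [0, 0, -25], "yaw": 0},
    {"jaw": 0, "linear": [0, 0, -60], "yaw": 0},
    {"jaw": 0.6, "linear": [0, 0, -90], "yaw": 0},
    {"jaw": 0.6, "linear": [40, 0, -90], "yaw": 0},
    {"jaw": 0.6, "linear": [80, 0, -90], "yaw": 0},
    {"jaw": 0.6, "linear": [120, 0, -90], "yaw": 0},
    {"jaw": 0.6, "linear": [134.5, 0, -90], "yaw": 0},
    {"jaw": 0.6, "linear": [134.5, 0, -90], "yaw": 0},
    {"jaw": 0.6, "linear": [134.5, 0, -90], "yaw": 0},
    {"jaw": 0.6, "linear": [134.5, 0, -90], "yaw": 0}
  ]
}}

```text
time_s: 12.95
position: [0.515, 0.0708, 0.1054]
tool_rot: [-0.0, 0.615, 0.788, -0.001]
ft_force: [0.5, 0.2, -0.3]
width: 0.57
grasp_force: 0.0
```

```bash
python3 go.py .5155 .0727 .034 .249; python3 - <<'E'
from h import *
im=cv2.imread('pics/top0.png')
r=im[205:232,258:285];h=cv2.cvtColor(r,cv2.COLOR_BGR2HSV)
print(r[14,8:24].tolist())
# grey-green paddle inside dark/white surroundings
for y in range(6,22): print(y+205,' '.join('%3d/%2d'%(h[y,x,2],h[y,x,1]) for x in range(4,24)))
E
```

```text
pos [0.515  0.0708 0.1054] ang 0.24584908217269824 q [-0.7091  0.3793  0.5609  2.0397 -0.2781  0.7968  0.2621] w 0.569822929261788 F [ 0.4852  0.1673 -0.3344] tz [-0.0007 -0.0008 -1.    ]
lin mm [ 1.7788  0.9847 71.3676] yaw -0.003150917827301758 t 12.95
[[111, 111, 106], [113, 114, 109], [116, 116, 111], [115, 115, 111], [115, 115, 110], [115, 116, 111], [115, 116, 110], [110, 111, 106], [106, 106, 102], [100, 100, 97], [97, 97, 93], [93, 94, 91], [91, 91, 89], [110, 108, 110], [130, 128, 130], [139, 137, 139]]
211  56/23  47/11  40/13  37/21  37/14  39/20  36/ 7  37/21  35/15  37/14  37/14  39/20  38/ 7  38/20  40/ 0  45/ 6  50/10  53/10  65/ 4  82/ 9
212  36/ 7  37/ 7  35/22  37/28  35/15  37/21  37/ 7  38/13  37/ 7  36/14  39/ 7  47/16  48/11  51/ 5  63/ 8  79/ 6  88/ 3  92/ 6 104/ 5 120/ 4
213  36/14  37/14  37/21  38/20  36/28  38/13  37/ 0  44/12  47/ 0  48/11  59/22  78/23  87/12  90/ 3 100/ 5 116/ 4 127/ 4 130/ 2 134/ 6 138/ 6
214  37/28  36/14  37/28  42/24  46/17  49/21  56/ 9  73/28  82/12  83/ 6  90/20 108/19 122/ 6 120/ 2 120/ 4 124/ 4 130/ 4 137/ 4 141/ 5 141/ 4
215  3
[... 1026 characters left out ...]
  59/ 4  71/11  86/ 6  96/ 3 104/ 5 116/ 4 120/ 4 121/ 2 120/ 0 117/ 4 116/ 2 126/ 4 131/ 6 126/ 6 122/ 8 112/ 2  98/ 3
223  35/15  35/ 7  37/14  41/12  67/ 4 108/ 5 127/ 4 130/ 4 129/ 4 125/ 2 121/ 2 117/ 4 108/ 9 111/18 126/28 125/37 105/44  82/31  67/ 8  59/ 9
224  37/21  38/13  37/21  38/ 7  67/ 8 112/ 7 134/ 2 135/ 4 130/ 6 122/10 120/19 122/33 105/49  93/69 103/89 108/99  85/99  56/77  41/12  38/13
225  37/28  36/21  37/14  38/13  60/ 9  98/ 5 114/ 2 118/11 112/32  98/49  97/74 104/88  89/103  66/108  62/111  65/102  53/67  38/27  38/20  38/ 7
226  39/20  38/20  38/20  39/20  44/ 6  60/ 9  68/ 8  77/40  84/82  74/103  60/98  62/95  54/80  44/41  39/26  38/ 7  36/ 7  39/13  39/20  37/14
```

Request:
{"api": "step_arm", "payload": {
  "moves": [
    {"jaw": 0.6, "linear": [2, 1, 20], "yaw": 0.06},
    {"jaw": 0.6, "linear": [2, 1, 40], "yaw": 0.06},
    {"jaw": 0.6, "linear": [2, 1, 60], "yaw": 0.06},
    {"jaw": 0.6, "linear": [2, 1, 66], "yaw": 0.06},
    {"jaw": 0.6, "linear": [2, 1, 66], "yaw": 0.06},
    {"jaw": 0.6, "linear": [2, 1, 66], "yaw": 0.06},
    {"jaw": 0.6, "linear": [2, 1, 66], "yaw": 0.06}
  ]
}}

```text
time_s: 13.53
position: [0.5166, 0.0735, 0.0406]
tool_rot: [0.0, 0.639, 0.77, 0.001]
ft_force: [-0.2, 0.1, 0.0]
width: 0.599
grasp_force: 0.0
```

```bash
python3 go.py .5155 .0727 .034 .189; python3 - <<'E'
from h import *
S=cam('side','s4.png');im=S['img'][175:235,265:335,::-1];print(proj(S,[.5155,.0727,.082]),proj(S,env.read_state()['position']))
cv2.imwrite('pics/v4.png',cv2.resize(im,None,fx=8,fy=8,interpolation=cv2.INTER_NEAREST))
E
```

```text
pos [0.5166 0.0735 0.0406] ang 0.1856606455858994 q [-0.6604  0.488   0.5058  2.0758 -0.3769  0.6647  0.282 ] w 0.5991583390244308 F [-0.1942  0.0878  0.0329] tz [ 0.0014  0.0002 -1.    ]
lin mm [-0.5984 -1.2915  6.577 ] yaw -0.0033393544141006037 t 13.5333
[293.382205   197.92636055] [294.55944491 211.71710739]
```

View pics/v4.png

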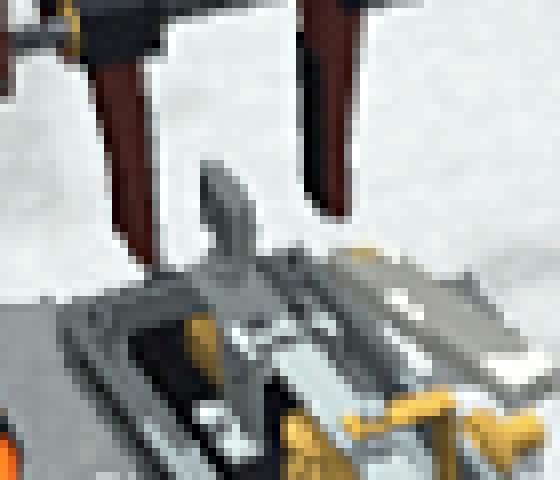

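The fingers straddle the paddle (at about (228,210) in the crop), with clearance on both sides. I'll lower 5 mm and close.

Request:
{"api": "step_arm", "payload": {
  "squeeze": 40,
  "moves": [
    {"jaw": 0.6, "linear": [-0.5, -1, 5], "yaw": 0},
    {"jaw": 0.6, "linear": [-0.5, -1, 5], "yaw": 0},
    {"jaw": 0, "linear": [-0.5, -1, 5], "yaw": 0},
    {"jaw": 0, "linear": [-0.5, -1, 5], "yaw": 0},
    {"jaw": 0, "linear": [-0.5, -1, 5], "yaw": 0},
    {"jaw": 0, "linear": [-0.5, -1, 5], "yaw": 0},
    {"jaw": 0, "linear": [-0.5, -1, 5], "yaw": 0},
    {"jaw": 0, "linear": [-0.5, -1, 5], "yaw": 0},
    {"jaw": 0, "linear": [-0.5, -1, 5], "yaw": 0},
    {"jaw": 0, "linear": [-0.5, -1, 5], "yaw": 0},
    {"jaw": 0, "linear": [-0.5, -1, 5], "yaw": 0}
  ]
}}

```text
time_s: 14.5
position: [0.5153, 0.0736, 0.0347]
tool_rot: [0.0, 0.638, 0.77, 0.0]
ft_force: [1.8, 0.3, -1.7]
width: 0.099
grasp_force: 40.0
```

```bash
python3 go.py .5155 .0727 .034 .189; python3 -c "
from h import *
s=env.read_state();print(s['moment'],s['grasp_force'],s['width']*88)"
```

```text
pos [0.5153 0.0736 0.0347] ang 0.18683196064444413 q [-0.6552  0.4962  0.4983  2.0808 -0.3842  0.6522  0.2887] w 0.09933321587672934 F [ 1.8237  0.2872 -1.6986] tz [ 0.0008  0.0001 -1.    ]
lin mm [-0.9228 -0.0198  0.6957] yaw -0.002168039355555873 t 14.5
[ 0.01001801 -0.37569497 -0.01989802] 39.967351108789444 8.741322997152182
```

Request:
{"api": "step_arm", "payload": {
  "moves": [
    {"jaw": 0, "linear": [0, 0, 0], "yaw": 0.12},
    {"jaw": 0, "linear": [0, 0, 0], "yaw": 0.24},
    {"jaw": 0, "linear": [0, 0, 0], "yaw": 0.36},
    {"jaw": 0, "linear": [0, 0, 0], "yaw": 0.48},
    {"jaw": 0, "linear": [0, 0, 0], "yaw": 0.6},
    {"jaw": 0, "linear": [0, 0, 0], "yaw": 0.7},
    {"jaw": 0, "linear": [0, 0, 0], "yaw": 0.8},
    {"jaw": 0, "linear": [0, 0, 0], "yaw": 0.9},
    {"jaw": 0, "linear": [0, 0, 0], "yaw": 0.92},
    {"jaw": 0, "linear": [0, 0, 0], "yaw": 0.92},
    {"jaw": 0, "linear": [0, 0, 0], "yaw": 0.92},
    {"jaw": 0, "linear": [0, 0, 0], "yaw": 0.92}
  ]
}}

```text
time_s: 15.5
position: [0.515, 0.0737, 0.0347]
tool_rot: [-0.0, 0.913, 0.408, 0.0]
ft_force: [1.5, 0.8, -0.6]
width: 0.099
grasp_force: 40.0
```

```bash
python3 go.py .5155 .0727 .034 -.733; python3 -c "
from h import *
s=env.read_state();print(s['moment'],s['grasp_force'],s['width']*88)"
```

```text
pos [0.515  0.0737 0.0347] ang -0.7312441419961457 q [-0.8324  0.5667  0.7437  2.0913 -0.597   0.7036 -0.4256] w 0.09941265978583766 F [ 1.5066  0.7527 -0.6055] tz [ 0.0003  0.0004 -1.    ]
lin mm [-0.4124  0.9953  0.6879] yaw 0.0017558580038542493 t 15.5
[ 0.07461923 -0.20399405 -0.03801839] 39.96993463486433 8.748314061153714
```

Request:
{"api": "step_arm", "payload": {
  "moves": [
    {"jaw": 0.4, "linear": [0, 0, 0], "yaw": 0},
    {"jaw": 0.4, "linear": [0, 0, 0], "yaw": 0},
    {"jaw": 0.4, "linear": [0, 0, 0], "yaw": 0},
    {"jaw": 0.4, "linear": [0, 0, -35], "yaw": 0},
    {"jaw": 0.4, "linear": [0, 0, -70], "yaw": -0.1},
    {"jaw": 0.4, "linear": [-19, 28, -70], "yaw": -0.22},
    {"jaw": 0, "linear": [-38, 56, -70], "yaw": -0.34},
    {"jaw": 0, "linear": [-57, 85, -70], "yaw": -0.46},
    {"jaw": 0, "linear": [-76, 113, -70], "yaw": -0.58},
    {"jaw": 0, "linear": [-76, 113, -70], "yaw": -0.7},
    {"jaw": 0, "linear": [-76, 113, -70], "yaw": -0.82},
    {"jaw": 0, "linear": [-76, 113, -70], "yaw": -0.94}
  ]
}}

```text
time_s: 16.5
position: [0.5476, -0.0598, 0.1046]
tool_rot: [-0.0, 0.629, 0.778, -0.0]
ft_force: [-0.4, 0.8, 0.3]
width: 0.011
grasp_force: 0.0
```

```bash
python3 go.py .5483 -.0584 .03 .247
```

```text
pos [ 0.5476 -0.0598  0.1046] ang 0.21113136699246227 q [-0.4668  0.438   0.5927  1.9714 -0.3274  0.8274  0.518 ] w 0.010567159193709397 F [-0.374   0.772   0.2771] tz [-0.0005 -0.0001 -1.    ]
lin mm [ 1.1966  0.9691 74.5657] yaw -0.03586863300753773 t 16.5
```

Request:
{"api": "step_arm", "payload": {
  "moves": [
    {"jaw": 0, "linear": [1.2, 1, 30], "yaw": -0.036},
    {"jaw": 0, "linear": [1.2, 1, 55], "yaw": -0.036},
    {"jaw": 0, "linear": [1.2, 1, 70], "yaw": -0.036},
    {"jaw": 0, "linear": [1.2, 1, 75], "yaw": -0.036},
    {"jaw": 0, "linear": [1.2, 1, 75], "yaw": -0.036},
    {"jaw": 0, "linear": [1.2, 1, 75], "yaw": -0.036},
    {"jaw": 0, "linear": [1.2, 1, 75], "yaw": -0.036},
    {"jaw": 0, "linear": [1.2, 1, 75], "yaw": -0.036}
  ]
}}

```text
time_s: 17.17
position: [0.5496, -0.0572, 0.0307]
tool_rot: [0.001, 0.616, 0.788, 0.001]
ft_force: [-0.2, 0.3, 0.2]
width: 0.008
grasp_force: 0.0
```

```bash
python3 go.py .5483 -.0584 .02 .247; python3 f.py 6
```

```text
pos [ 0.5496 -0.0572  0.0307] ang 0.24303519330111106 q [-0.3999  0.5482  0.5085  2.0096 -0.4142  0.6828  0.6154] w 0.007718455555988875 F [-0.166   0.2805  0.2255] tz [ 0.0019  0.0001 -1.    ]
lin mm [-0.8523 -1.5745 10.7373] yaw -0.003964806698888934 t 17.1667
z F [30.273 -0.162  0.271  0.149  0.   ] sd [0.25  0.383 0.355 0.514 0.   ] pos [ 0.5489 -0.0571  0.0299] t 17.4667
```

Request:
{"api": "step_arm", "payload": {
  "moves": [
    {"jaw": 0, "linear": [-1, -0.5, 2], "yaw": 0},
    {"jaw": 0, "linear": [-1, -0.5, 4], "yaw": 0},
    {"jaw": 0, "linear": [-1, -0.5, 5], "yaw": 0},
    {"jaw": 0, "linear": [-1, -0.5, 6], "yaw": 0},
    {"jaw": 0, "linear": [-1, -0.5, 7], "yaw": 0},
    {"jaw": 0, "linear": [-1, -0.5, 8], "yaw": 0},
    {"jaw": 0, "linear": [-1, -0.5, 9], "yaw": 0},
    {"jaw": 0, "linear": [-1, -0.5, 10], "yaw": 0},
    {"jaw": 0, "linear": [-1, -0.5, 10], "yaw": 0},
    {"jaw": 0, "linear": [-1, -0.5, 10], "yaw": 0}
  ]
}}

```text
time_s: 18.3
position: [0.549, -0.0584, 0.0201]
tool_rot: [0.0, 0.616, 0.788, 0.0]
ft_force: [-1.6, 0.4, 7.3]
width: 0.006
grasp_force: 3.5
```

```bash
python3 f.py 4
```

```text
z F [20.183 -1.045 -0.061  6.847  3.526] sd [0.009 0.315 0.101 0.542 0.001] pos [ 0.549  -0.0584  0.0202] t 18.5
```

Request:
{"api": "step_arm", "payload": {
  "moves": [
    {"jaw": 0, "linear": [0, 0, 1], "yaw": 0},
    {"jaw": 0, "linear": [0, 0, 2], "yaw": 0},
    {"jaw": 0, "linear": [0, 0, 2], "yaw": 0}
  ]
}}

```text
time_s: 18.75
position: [0.549, -0.0584, 0.0181]
tool_rot: [0.0, 0.616, 0.788, 0.0]
ft_force: [-1.3, 1.2, 7.7]
width: 0.003
grasp_force: 3.9
```

```bash
python3 f.py 4
```

```text
z F [18.23  -1.194  0.116  7.771  3.844] sd [0.027 0.247 0.256 0.686 0.003] pos [ 0.549  -0.0584  0.0183] t 18.95
```

Request:
{"api": "step_arm", "payload": {
  "moves": [
    {"jaw": 0, "linear": [0, 0, 0.5], "yaw": 0},
    {"jaw": 0, "linear": [0, 0, 0.5], "yaw": 0}
  ]
}}

```text
time_s: 19.12
position: [0.549, -0.0583, 0.0177]
tool_rot: [0.0, 0.616, 0.788, 0.0]
ft_force: [-1.6, 0.6, 7.6]
width: 0.006
grasp_force: 4.0
```

```bash
python3 f.py 4
```

```text
z F [17.763 -0.946 -0.036  7.244  3.934] sd [0.009 0.44  0.357 0.333 0.004] pos [ 0.549  -0.0583  0.0178] t 19.3167
```

Request:
{"api": "step_arm", "payload": {
  "moves": [
    {"jaw": 0, "linear": [0, 0, 0.5], "yaw": 0},
    {"jaw": 0, "linear": [0, 0, 0.5], "yaw": 0}
  ]
}}

```text
time_s: 19.48
position: [0.549, -0.0583, 0.0172]
tool_rot: [0.0, 0.616, 0.788, 0.0]
ft_force: [-0.5, 0.1, 7.7]
width: 0.007
grasp_force: 4.0
```

```bash
python3 f.py 4
```

```text
z F [17.281 -1.522  0.423  7.956  4.017] sd [0.014 0.171 0.243 0.485 0.004] pos [ 0.5491 -0.0583  0.0173] t 19.6833
```

Request:
{"api": "step_arm", "payload": {
  "moves": [
    {"jaw": 0, "linear": [0, 0, 0.5], "yaw": 0},
    {"jaw": 0, "linear": [0, 0, 0.5], "yaw": 0}
  ]
}}

```text
time_s: 19.85
position: [0.5491, -0.0583, 0.0168]
tool_rot: [0.0, 0.616, 0.788, 0.0]
ft_force: [-1.8, 0.4, 8.3]
width: 0.006
grasp_force: 4.1
```

```bash
python3 f.py 4
```

```text
z F [16.8   -1.15   0.403  7.765  4.1  ] sd [0.01  0.505 0.575 0.491 0.004] pos [ 0.5491 -0.0583  0.0168] t 20.05
```

Request:
{"api": "step_arm", "payload": {
  "moves": [
    {"jaw": 0, "linear": [0, 0, 0.5], "yaw": 0},
    {"jaw": 0, "linear": [0, 0, 0.5], "yaw": 0}
  ]
}}

```text
time_s: 20.22
position: [0.5491, -0.0583, 0.0164]
tool_rot: [0.0, 0.616, 0.788, 0.001]
ft_force: [-1.7, 0.9, 9.8]
width: 0.003
grasp_force: 4.8
```

```bash
python3 f.py 4
```

```text
z F [16.416 -1.698  0.272  9.3    4.718] sd [0.01  0.415 0.379 0.39  0.017] pos [ 0.5491 -0.0583  0.0164] t 20.4167
```

Request:
{"api": "step_arm", "payload": {
  "moves": [
    {"jaw": 0, "linear": [0, 0, 0.4], "yaw": 0},
    {"jaw": 0, "linear": [0, 0, 0.4], "yaw": 0},
    {"jaw": 0, "linear": [0, 0, 0.4], "yaw": 0}
  ]
}}

```text
time_s: 20.67
position: [0.5491, -0.0583, 0.0162]
tool_rot: [0.0, 0.616, 0.788, 0.001]
ft_force: [-2.8, 1.7, 11.7]
width: 0.008
grasp_force: 5.8
```

```bash
python3 f.py 4
```

```text
z F [16.207 -2.155  0.328 11.613  5.75 ] sd [0.011 0.347 0.26  0.368 0.004] pos [ 0.5492 -0.0583  0.0162] t 20.8667
```

Landing at z ≈ 16.6 with F ≈ 8.1 to 8.2 N, which is within tolerance, and the proof press is made. Lifting off.

Request:
{"api": "step_arm", "payload": {
  "moves": [
    {"jaw": 0, "linear": [0, 0, -5], "yaw": 0},
    {"jaw": 0, "linear": [0, 0, -15], "yaw": 0},
    {"jaw": 0, "linear": [0, 0, -40], "yaw": 0},
    {"jaw": 0, "linear": [0, 0, -80], "yaw": 0},
    {"jaw": 0, "linear": [0, 0, -110], "yaw": 0},
    {"jaw": 0, "linear": [0, 0, -110], "yaw": 0},
    {"jaw": 0, "linear": [0, 0, -110], "yaw": 0},
    {"jaw": 0, "linear": [0, 0, -110], "yaw": 0},
    {"jaw": 0, "linear": [0, 0, -110], "yaw": 0},
    {"jaw": 0, "linear": [0, 0, -110], "yaw": 0}
  ]
}}

```text
time_s: 21.7
position: [0.5474, -0.0582, 0.124]
tool_rot: [-0.001, 0.616, 0.788, -0.001]
ft_force: [-0.1, -0.5, -0.8]
width: 0.003
grasp_force: 0.0
```

```bash
python3 f.py 3; python3 -c "
from station import env
print(env.sign_off())"
```

```text
z F [124.256   0.374   0.225   0.275   0.   ] sd [0.131 0.198 0.64  0.653 0.   ] pos [ 0.5479 -0.0584  0.1244] t 21.85
the job is handed in; nothing more can be done
None
```

The blade took about 4.6 N at the stop when slack; after tightening the screw 0.92 rad, the proof press measured about 8.1–8.2 N at landing, and I then let go clear and handed the job in at about 22 s (no verdict was returned).

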